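Close the adjustable wrench on the axle nut and tighten it by one flat

TASK

The adjustable wrench has been slipped over the axle nut with its jaw still too wide. Rub its worm, pressing it only lightly, until the loose jaw is snug on the nut, and only then swing the wrench clockwise (seen from above) to tighten the nut by one flat, a sixth of a turn. Leave the wrench snug on the nut and let go, without disturbing the other things on the bench.

Things in the scene. Friction and masses are not known exactly. Their poses are not given: they have to be found in the camera images.
- hub: White motorcycle wheel hub standing fixed on the bench, with a flat steel brake disc (220 mm diameter, 5 mm thick) on top and the axle nut in its middle. Origin on the bench under the axle, z up; the disc's upper face is 70 mm above it. The wrench lies on this face.
- nut_top (a point): Centre of the axle nut's top face. The steel hexagon nut is 30 mm across flats, 20 mm high, its underside on the disc's upper face; a 20 mm thick axle end stands 7 mm above its top.
- axle_nut (a joint): Turn of the axle nut in rad, 0 at the start, growing as it is turned clockwise seen from above. It is stiff: about 0.6 N m to turn, and it stays where it is left. One flat is 1.047 rad.
- wrench: Loose steel adjustable wrench, 266 mm long, 0.6 kg, lying flat on the brake disc, its open mouth around the nut. Origin: mouth centre, on its underside. x from handle to mouth, z up, y to the loose jaw's side. Fixed jaw face at y = -15 mm; throat at x = -20 mm stops on a nut corner when pushed forward. Head 16 mm thick, x -78 to 16, y -29 to 36 mm. Clockwise swings the handle to its +y.
- jaw: Loose jaw of the wrench, 14 mm thick. Origin on its inner face: its y in the wrench's frame is +15 mm when snug on the nut with the fixed jaw bearing too, more (18 to 20 mm) while open. Only the worm moves it; pushing it by hand does not. Closing is to the wrench's -y.
- worm: Knurled roller across the wrench's head, 19 mm diameter, 26 mm long, axis along the wrench's y, 4.5 mm proud of the head, rigid. Rubbing its top towards the mouth (wrench's +x) closes the jaw, towards the handle opens it: 0.8 mm of jaw per 9.5 mm rubbed. About 4 N of rubbing (8 to 15 N of press) rolls it; it stops rolling once the jaw is tight. Over 25 N on it is too much.
- worm_top (a point): Middle of the worm's upper line (the worm's own origin is its centre, 9.5 mm below): 20.5 mm above the wrench's underside, 48 mm behind its origin.
- handle_grip (a point): Point in the handle to grip and swing it: 165 mm behind the wrench's origin, 8 mm above its underside, beyond the disc's edge. The handle is 26 mm wide and 12 mm thick, 72 to 84 mm above the bench, from 78 to 250 mm behind the origin.
- spare_nut: Bystander: dark hexagon nut, 24 mm across flats, 16 mm high, on the bench. Origin at the underside.
- spacer: Bystander: aluminium ring, 40 mm diameter, 12 mm high. Origin at the underside.
- screwdriver: Bystander: black-handled screwdriver lying on the bench. Origin at the underside.
- tape_roll: Bystander: roll of paper tape lying flat, 100 mm diameter, 36 mm high. Origin at the underside.
- spray_can: Bystander: upright spray can, 66 mm diameter, 190 mm high. Origin at the underside.
- paint_tin: Bystander: upright paint tin, 110 mm diameter, 120 mm high. Origin at the underside.
- parts_dish: Bystander: steel parts dish, 90 mm diameter, 30 mm high. Origin at the underside.
Not all that is in view belongs to the job. There is more than one size of the hub; the job needs the larger.

How it is judged:
By the outcome, as a careful person would: the job done as asked, in the order asked, and still so for the second after the job is handed in, with the robot touching nothing.
It also fails if it takes over 72 s, if anything falls off the work surface, if the arm or the gripper's body presses on something with over 40 N, if the wrist force passes 120 N, or if a joint passes its speed limit or range.

ROBOT

A 6-joint arm with a two-finger parallel gripper is mounted at the origin on the work surface. World frame = base frame: x ahead of the robot, y to its left, z up, the work surface at z = 0. Lengths are in m, angles in degrees, forces in N, time in s.
With the tool pointing down it reaches from about 0.25 to 0.725 m from the base axis. Payload 9.7 kg.
Tool frame: the origin (TCP) lies midway between the tips of the shut fingers; the grasp point (between the pads) lies 19 mm behind it; z points along the fingers, y is the line along which they close (so a half turn about z gives the same grasp; the last joint's range is limited). The gripper opens to 85 mm and grips with 20 to 120 N. Pads are 22 mm wide; open, the fingers measure 114 mm over their backs; the gripper's body (76 mm by 85 mm) begins 54 mm behind the grasp point. The pads swing forward as they close: fully open they stand 13 mm farther back than shut.
Start: joints at [-63.827, 4.979, 10.078, 95.1, 0, 90], TCP at [0.243, -0.494, 0.231] pointing down, gripper open.
Joint ranges: [-179.16, 179.16], [-48.56, 103.87], [-65.8, 70.77], [-126.05, 130.52], [-82.76, 87.17], [-180, 180]. Speed limits (degrees/s): [127.2, 127.2, 147.25, 180, 180, 180].

INTERFACE

Orientations are given as [roll, pitch, yaw] about the fixed x, y, z axes, in that order (R = Rz(yaw) Ry(pitch) Rx(roll)).
In Python, from workcell import * gives the robot as it stands.
- The arm moves only by the tool servo_tool, never from a script. Its argument "moves" is a list of rows, each a list of 4 numbers: the shift along the world's x, y, z in shares of 100 cm (1.0 is 100 cm), then the turn about the world's z in a scale on which 1.0 is pi rad. A call has 1 to 20 rows; each row is the pose to reach, as a shift and turn from the pose commanded when the call began; what a row does not reach only later rows make up. A row lasts 1/12 s, in which the tool goes at most 41.7 mm and 7.16 degrees, less where a joint would pass 70% of its speed; a pose out of reach is approached as far as the arm can. Shift and turn numbers lie between -1 and 1, and a call with a number outside is refused. A call with a gripper value outside its range is refused whole. "claw" is the closure, from 0 (fully open) to 1 (shut), set as the call begins (left out, the last holds). The fingers move at their own pace and stop on an object; "force" is the grip in N (left out, the last holds). Time passes only in rows, so rows that repeat a pose let the fingers close. It gives the time, the measured TCP pose, the force, the opening and the grip force at its end, in the units of the state.
- get_obs(): the state, without advancing time (a new reading comes with each control period).
- camera(name): name is "scene" or "top"; returns the picture (480x640x3 uint8, red, green, blue); there is no depth.
- get_calibration(name): a dict with "fx", "fy", "cx", "cy" (pixels), "k1" (the pictures are not rectified: a ray, as slopes to the right and down, at radius r is drawn at 1 + k1 r^2 times it, then the intrinsics apply), "rvec" (rotation vector, rad) and "tvec" (3), from world to camera coordinates, as OpenCV has them. Camera axes: x right, y down, z forward; pixel columns grow to the right and rows downward; lengths in m; the calibration is good to about 2 mm. A picture is of the moment at which its call begins. get_calibration takes no time and is no camera call.
- job_done(): hands the job in; it is judged then, once.
The state is a dict: "time": time; "q": joint angles; "qd": joint speeds; "joint_efforts": joint torques, N m; "ee_pos": TCP position; "tcp_rot": TCP orientation; "wrist_force": force on the tool from outside, world axes, zero at the start; "torque": the same for the moment, N m; "opening": finger opening in m; "grasp_force": force on a finger pad.
Only numpy, scipy, OpenCV 4.12 (cv2) and the standard library are available. Lean on these libraries where they do the work, as an engineer would, in place of code of your own. Each camera call takes 0.05 s, during which the arm holds its last target. There are 200 camera calls.

## Working session

There is one attempt and no reset: what is moved stays moved. The work goes in short steps, Python scripts to look and compute and a tool call to move; the robot and the scene stay as the last step left them, time stands still between calls to the robot, and variables do not carry over. Pictures are saved under pics/ and viewed, at most 10 in all, crops included, and the job is handed in when it is done.

Besides the shell and the picture viewer there is one more tool, called after ">>>" as name(argument=value, ...), one argument or row to a line, values as JSON. servo_tool: Moves the arm, as the interface text tells. Its arguments: {"type":"object","properties":{"moves":{"type":"array","items":{"type":"array","items":{"type":"number"}}},"claw":{"type":"number"},"force":{"type":"number"}},"required":["moves"]}

```bash
mkdir -p pics
cat > h.py <<'E'
from workcell import *
import numpy as np, cv2
def shot(n,f):
    im=camera(n); cv2.imwrite('pics/'+f,im[:,:,::-1]); return im
def K(n):
    c=get_calibration(n); return c,np.array([[c['fx'],0,c['cx']],[0,c['fy'],c['cy']],[0,0,1.]]),np.array([c['k1'],0,0,0.])
def px2w(n,uv,z):
    c,k,d=K(n); R=cv2.Rodrigues(np.array(c['rvec'],float))[0]; t=np.array(c['tvec'],float).ravel()
    p=cv2.undistortPoints(np.array(uv,float).reshape(-1,1,2),k,d).reshape(-1,2)
    o=-R.T@t; r=np.c_[p,np.ones(len(p))]@R
    return o+r*((z-o[2])/r[:,2])[:,None]
def w2px(n,P):
    c,k,d=K(n); return cv2.projectPoints(np.array(P,float).reshape(-1,1,3),np.array(c['rvec'],float),np.array(c['tvec'],float),k,d)[0].reshape(-1,2)
E
python3 - <<'E'
from h import *
shot('scene','s0.png');shot('top','t0.png')
print(get_obs())
for n in('scene','top'):print(get_calibration(n))
E
```

```text
{'time': 0.1, 'q': array([-6.38285057e+01,  5.01038002e+00,  1.00400483e+01,  9.51004717e+01,
       -1.04732302e-03,  9.00001988e+01]), 'qd': array([-0.02544981, -0.21940708,  0.07881947,  0.08274364, -0.01429958,
       -0.10150753]), 'joint_efforts': array([ 1.87411292e-04, -5.21561372e+01,  4.65652728e+01,  1.60984613e-02,
        4.78097775e-06, -9.09955205e-07]), 'ee_pos': array([ 0.24248838, -0.4934328 ,  0.23064008]), 'tcp_rot': array([-1.79929197e+02,  1.04756791e-03,  2.61712968e+01]), 'wrist_force': array([-0.15775435,  0.86606619,  0.38484561]), 'torque': array([-0.01864366, -0.01110667,  0.00034006]), 'grasp_force': 0.0, 'opening': 0.08488710168076374}
{'fx': 440.78803958920673, 'fy': 440.78803958920673, 'cx': 318.3916578223214, 'cy': 241.9481413545342, 'k1': -0.041928880592319154, 'rvec': array([ 2.09147479,  0.63332545, -0.32385583]), 'tvec': array([-0.40499903, -0.0664718 ,  1.21794846])}
{'fx': 621.2834222459819, 'fy': 621.2834222459819, 'cx': 317.7606250072968, 'cy': 251.27868835466853, 'k1': -0.14882984892723508, 'rvec': array([ 2.22114467, -2.16268194,  0.07927071]), 'tvec': array([-0.02322063,  0.49301258,  1.49380255])}
```

View pics/t0.png

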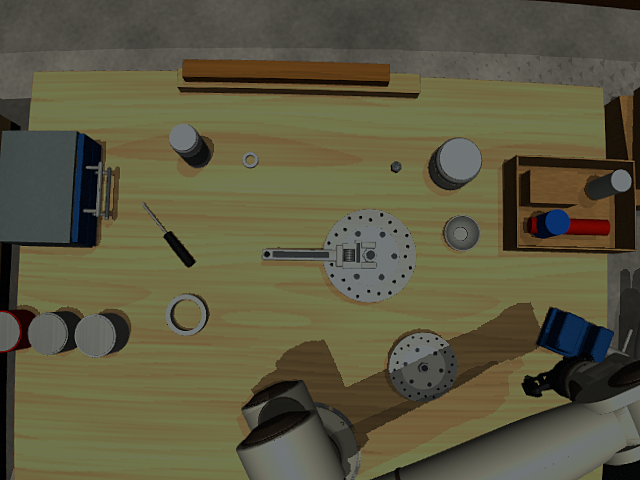

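View pics/s0.png

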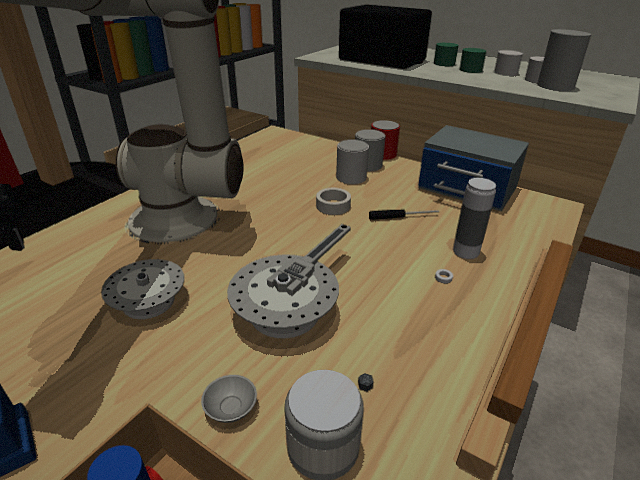

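The top view shows the large hub's disc at about (370,255), with the wrench handle pointing left to (265,255). The smaller decoy hub is at (423,367). I'll zoom in on the wrench.

Run:
```python
from h import *
im=cv2.imread('pics/t0.png')
c=cv2.resize(im[205:305,255:420],None,fx=4.8,fy=4.8,interpolation=cv2.INTER_CUBIC);cv2.imwrite('pics/c0.png',np.clip(c*1.5,0,255).astype('uint8'))
# disc fit
m=cv2.GaussianBlur(im,(3,3),0)
hsv=cv2.cvtColor(m,cv2.COLOR_BGR2HSV); b=((hsv[...,1]<60)&(hsv[...,2]>70)).astype('uint8')
b[:, :322]=0;b[:200]=0;b[310:]=0;b[:,425:]=0
cs=max(cv2.findContours(b,0,1)[0],key=cv2.contourArea).reshape(-1,2)
cs=cs[cs[:,0]>335]
P=px2w('top',cs,0.07)[:,:2]
from scipy.optimize import least_squares
f=least_squares(lambda p:np.hypot(*(P-p[:2]).T)-p[2],[.5,-.1,.11],loss='soft_l1',f_scale=.002);print(f.x,np.abs(f.fun).mean())
```

```text
[ 0.48438352 -0.13081843  0.10854069] 0.0005599624331755772
```

View pics/c0.png

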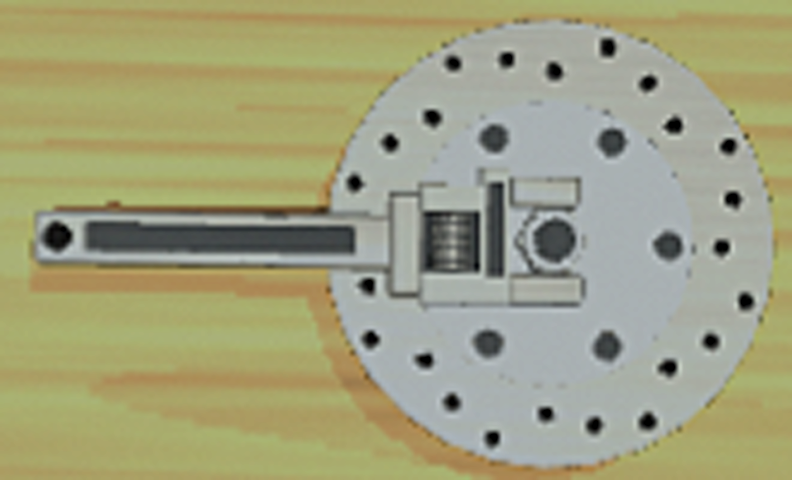

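Run:
```python
from h import *
g=lambda u,v:[(u+.5)/4.8-.5+255,(v+.5)/4.8-.5+205]
for n,p,z in[('axle',(553,240),.097),('worm',(452,241),.0905),('hend',(36,237),.084),('hole',(57,236),.084),('hmid',(220,238),.083),('fixjaw corner',(583,302),.086),('fixtip in',(583,277),.086),('loose tip in',(580,206),.086),('loose tip out',(578,180),.086)]:
    print(n,px2w('top',[g(*p)],z)[0].round(4))
```

```text
axle [ 0.4838 -0.1296  0.097 ]
worm [ 0.4824 -0.0814  0.0905]
hend [0.4793 0.1194 0.084 ]
hole [0.48   0.1092 0.084 ]
hmid [0.4813 0.0304 0.083 ]
fixjaw corner [ 0.4548 -0.1457  0.086 ]
fixtip in [ 0.4669 -0.1455  0.086 ]
loose tip in [ 0.5013 -0.1433  0.086 ]
loose tip out [ 0.5139 -0.1421  0.086 ]
```

The manual's scale: shifts go in shares of 100 cm and turns go in shares of pi rad. Converting my numbers, 42.1 cm / 100 = 0.421, 41.5 cm / 100 = 0.415, 1.13 rad / 3.1416 = 0.3597.

>>> servo_tool(
  moves=[
    [0.01,0.02,0,0.0191],
    [0.03,0.05,0,0.0446],
    [0.05,0.085,0,0.07],
    [0.07,0.12,0,0.1019],
    [0.09,0.155,0,0.1337],
    [0.11,0.19,0,0.1655],
    [0.13,0.225,0,0.1974],
    [0.15,0.26,0,0.2292],
    [0.17,0.295,0,0.261],
    [0.19,0.33,0,0.2928],
    [0.21,0.365,-0.01,0.3183],
    [0.225,0.395,-0.03,0.3374],
    [0.235,0.415,-0.05,0.3501],
    [0.24,0.421,-0.07,0.3597],
    [0.24,0.421,-0.085,0.3597],
    [0.24,0.421,-0.095,0.3597],
    [0.24,0.421,-0.1,0.3597],
    [0.24,0.421,-0.1,0.3597],
  ],
  claw=1,
  force=40,
)

```text
time: 1.6
ee_pos: [0.482, -0.0728, 0.1304]
tcp_rot: [-179.9, -0.0, 90.9]
wrist_force: [0.4, 0.4, -0.8]
opening: 0.0001
grasp_force: 0.0
```

Scaled: -3.7 cm / 100 = -0.037, -3.4 cm / 100 = -0.034.

>>> servo_tool(
  moves=[
    [0,0,-0.01,0],
    [0,0,-0.02,0],
    [0,0,-0.03,0],
    [0,0,-0.034,0],
    [0,0,-0.037,0],
    [0,0,-0.037,0],
    [0,0,-0.037,0],
  ],
)

```text
time: 2.18
ee_pos: [0.4826, -0.0726, 0.0944]
tcp_rot: [180.0, -0.0, 90.9]
wrist_force: [0.1, -0.8, -0.1]
opening: -0.0001
grasp_force: 0.0
```

Run:
```python
from h import *
im=shot('scene','s1.png'); print(get_obs()['ee_pos'],get_obs()['wrist_force'])
c=im[215:305,235:355,::-1]
cv2.imwrite('pics/c1.png',np.clip(cv2.resize(c,None,fx=6.5,fy=6.5,interpolation=cv2.INTER_CUBIC)*1.5,0,255).astype('uint8'))
```

```text
[ 0.48277189 -0.07263339  0.09464982] [0.73993553 0.00553399 0.53261718]
```

View pics/c1.png

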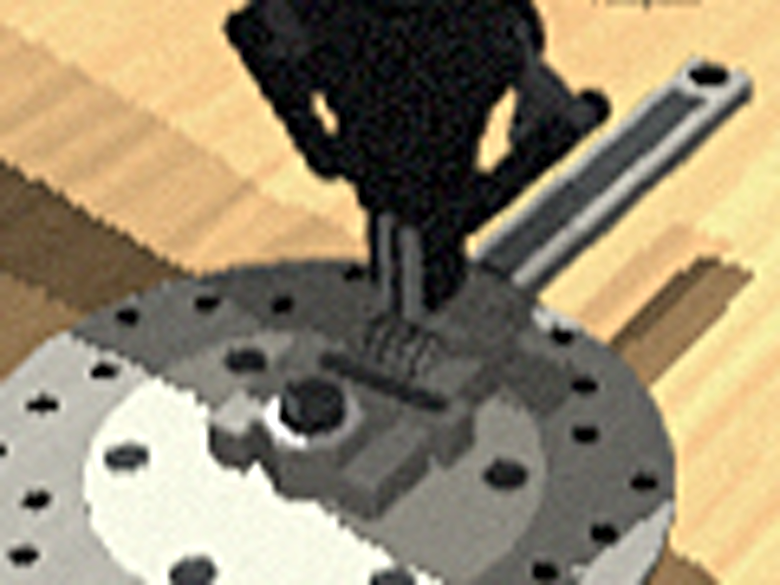

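The closed fingertips sit centred over the worm, at about crop (400,320), and just above it. Next I'll feel for contact.

>>> servo_tool(
  moves=[
    [0,0,-0.001,0],
    [0,0,-0.002,0],
    [0,0,-0.003,0],
    [0,0,-0.003,0],
    [0,0,-0.003,0],
  ],
)

```text
time: 2.65
ee_pos: [0.4826, -0.0726, 0.0912]
tcp_rot: [-180.0, 0.0, 90.9]
wrist_force: [0.1, -0.6, 0.5]
opening: 0.0001
grasp_force: 0.0
```

Scaled: -0.05 cm / 100 = -0.0005.

>>> servo_tool(
  moves=[
    [0,0,-0.0005,0],
    [0,0,-0.0005,0],
    [0,0,-0.0005,0],
  ],
)

```text
time: 2.9
ee_pos: [0.4826, -0.0726, 0.0908]
tcp_rot: [180.0, -0.0, 90.9]
wrist_force: [-0.6, 0.3, -0.3]
opening: 0.0002
grasp_force: 0.0
```

Scaled: -0.03 cm / 100 = -0.0003.

>>> servo_tool(
  moves=[
    [0,0,-0.0003,0],
    [0,0,-0.0003,0],
    [0,0,-0.0003,0],
  ],
)

```text
time: 3.15
ee_pos: [0.4826, -0.0726, 0.0905]
tcp_rot: [180.0, 0.0, 90.9]
wrist_force: [-0.0, -0.4, 1.4]
opening: 0.0001
grasp_force: 0.1
```

Scaled: -0.03 cm / 100 = -0.0003.

>>> servo_tool(
  moves=[
    [0,0,-0.0003,0],
    [0,0,-0.0003,0],
    [0,0,-0.0003,0],
  ],
)

```text
time: 3.4
ee_pos: [0.4827, -0.0726, 0.0904]
tcp_rot: [180.0, 0.0, 90.9]
wrist_force: [-0.1, 0.2, 2.5]
opening: 0.0002
grasp_force: 1.3
```

Scaled: -0.05 cm / 100 = -0.0005.

>>> servo_tool(
  moves=[
    [0,0,-0.0005,0],
    [0,0,-0.0005,0],
    [0,0,-0.0005,0],
  ],
)

```text
time: 3.65
ee_pos: [0.4827, -0.0726, 0.0902]
tcp_rot: [180.0, 0.0, 90.9]
wrist_force: [-1.7, 0.3, 5.8]
opening: 0.0001
grasp_force: 3.0
```

Scaled: -0.05 cm / 100 = -0.0005.

>>> servo_tool(
  moves=[
    [0,0,-0.0005,0],
    [0,0,-0.0005,0],
    [0,0,-0.0005,0],
  ],
)

```text
time: 3.9
ee_pos: [0.4828, -0.0726, 0.0901]
tcp_rot: [179.9, 0.0, 90.9]
wrist_force: [-2.2, 0.4, 8.5]
opening: 0.0
grasp_force: 4.6
```

Scaled: -0.9 cm / 100 = -0.009, -0.75 cm / 100 = -0.0075.

>>> servo_tool(
  moves=[
    [0,0,-0.0005,0],
    [0,0,-0.0005,0],
    [0,-0.0015,-0.0005,0],
    [0,-0.003,-0.0005,0],
    [0,-0.0045,-0.0005,0],
    [0,-0.006,-0.0005,0],
    [0,-0.0075,-0.0005,0],
    [0,-0.009,-0.0005,0],
  ],
)

```text
time: 4.57
ee_pos: [0.4829, -0.081, 0.0902]
tcp_rot: [179.9, -0.1, 90.9]
wrist_force: [-4.2, 4.5, 14.2]
opening: 0.0001
grasp_force: 6.9
```

Scaled: -0.75 cm / 100 = -0.0075, 0.03 cm / 100 = 0.0003.

>>> servo_tool(
  moves=[
    [0,-0.0015,0.0003,0],
    [0,-0.003,0.0003,0],
    [0,-0.0045,0.0003,0],
    [0,-0.006,0.0003,0],
    [0,-0.0075,0.0003,0],
    [0,-0.0075,0.0003,0],
  ],
)

```text
time: 5.07
ee_pos: [0.4829, -0.0887, 0.0902]
tcp_rot: [179.9, -0.1, 90.9]
wrist_force: [-1.8, 3.4, 11.1]
opening: 0.0001
grasp_force: 5.6
```

Run:
```python
from h import *
print(get_obs()['wrist_force'])
im=shot('top','t1.png')[:,:,::-1]
a=cv2.imread('pics/t0.png')
f=lambda i:cv2.resize(i[225:285,315:400],None,fx=6,fy=6,interpolation=cv2.INTER_CUBIC)
cv2.imwrite('pics/c2.png',np.clip(f(im)*1.8,0,255).astype('uint8'))
```

```text
[-1.75128141  3.40579496 11.0854931 ]
```

View pics/c2.png

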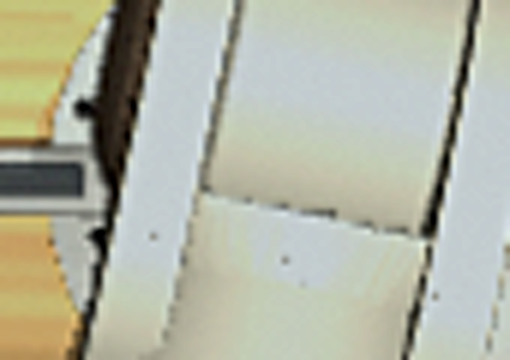

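The arm hides the worm in this view. The rubbing force was about 4 N, so it rolled. I'll repeat the strokes and watch the force.

Scaled: 1.65 cm / 100 = 0.0165, 1.5 cm / 100 = 0.015.

>>> servo_tool(
  moves=[
    [0,0,0.004,0],
    [0,0.008,0.006,0],
    [0,0.0165,0.004,0],
    [0,0.0165,0.0015,0],
    [0,0.0165,0.0002,0],
    [0,0.0165,0,0],
    [0,0.0165,0,0],
    [0,0.015,0,0],
    [0,0.013,0,0],
    [0,0.011,0,0],
    [0,0.009,0,0],
    [0,0.007,0,0],
  ],
)

```text
time: 6.12
ee_pos: [0.483, -0.0813, 0.0902]
tcp_rot: [179.9, -0.1, 91.0]
wrist_force: [-3.1, 6.3, 13.0]
opening: -0.0
grasp_force: 6.8
```

Scaled: -0.7 cm / 100 = -0.007, -0.6 cm / 100 = -0.006.

>>> servo_tool(
  moves=[
    [0,-0.002,0,0],
    [0,-0.004,0,0],
    [0,-0.006,0,0],
    [0,-0.007,0,0],
  ],
)

```text
time: 6.45
ee_pos: [0.4833, -0.0884, 0.0902]
tcp_rot: [179.9, -0.1, 91.0]
wrist_force: [-1.4, 5.1, 12.9]
opening: 0.0002
grasp_force: 6.2
```

Scaled: 1.65 cm / 100 = 0.0165, 1.5 cm / 100 = 0.015.

>>> servo_tool(
  moves=[
    [0,0,0.004,0],
    [0,0.008,0.006,0],
    [0,0.0165,0.004,0],
    [0,0.0165,0.0015,0],
    [0,0.0165,0.0002,0],
    [0,0.0165,0,0],
    [0,0.0165,0,0],
    [0,0.015,0,0],
    [0,0.013,0,0],
    [0,0.011,0,0],
    [0,0.009,0,0],
    [0,0.007,0,0],
  ],
)

```text
time: 7.45
ee_pos: [0.483, -0.0809, 0.0902]
tcp_rot: [179.9, -0.1, 91.0]
wrist_force: [-2.5, 7.2, 14.0]
opening: 0.0
grasp_force: 7.3
```

Scaled: -0.7 cm / 100 = -0.007, -0.6 cm / 100 = -0.006.

>>> servo_tool(
  moves=[
    [0,-0.002,0,0],
    [0,-0.004,0,0],
    [0,-0.006,0,0],
    [0,-0.007,0,0],
  ],
)

```text
time: 7.78
ee_pos: [0.4832, -0.0875, 0.0902]
tcp_rot: [179.9, -0.2, 91.0]
wrist_force: [-2.4, 11.4, 14.1]
opening: 0.0
grasp_force: 7.0
```

Run:
```python
from h import *
im=shot('scene','s2.png')
c=im[240:310,240:345,::-1]
cv2.imwrite('pics/c3.png',np.clip(cv2.resize(c,None,fx=7.5,fy=7.5,interpolation=cv2.INTER_CUBIC)*1.7,0,255).astype('uint8'))
```

```text
(no output)
```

View pics/c3.png

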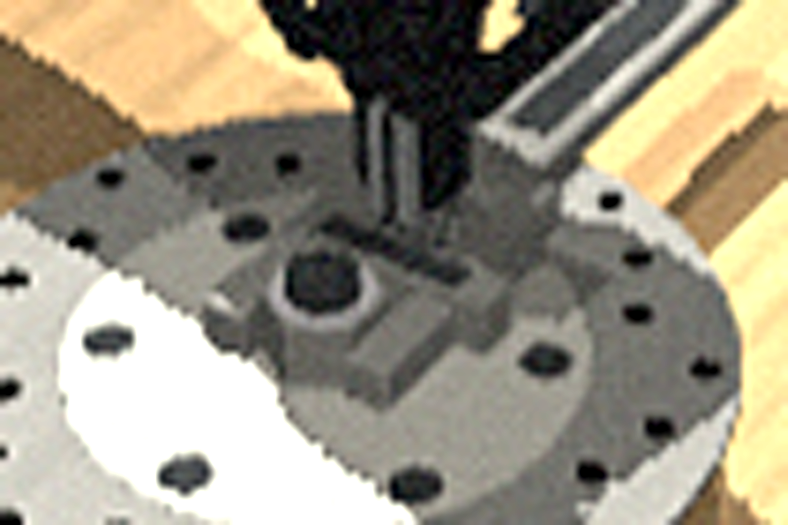

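The loose jaw now looks flush with the nut, and the rubbing force rose to 11 N. That suggests it is tight, so I'll confirm with one more light stroke.

Scaled: 1.55 cm / 100 = 0.0155, 1.45 cm / 100 = 0.0145.

>>> servo_tool(
  moves=[
    [0,0,0.004,0],
    [0,0.008,0.006,0],
    [0,0.0155,0.004,0],
    [0,0.0155,0.0015,0],
    [0,0.0155,0.0004,0],
    [0,0.0155,0.0002,0],
    [0,0.0155,0.0002,0],
    [0,0.0145,0.0002,0],
    [0,0.013,0.0002,0],
    [0,0.0115,0.0002,0],
  ],
)

```text
time: 8.67
ee_pos: [0.4827, -0.0758, 0.0902]
tcp_rot: [179.9, -0.2, 91.0]
wrist_force: [-4.4, 11.5, 14.6]
opening: 0.0002
grasp_force: 7.4
```

Scaled: -0.45 cm / 100 = -0.0045, -0.3 cm / 100 = -0.003.

>>> servo_tool(
  moves=[
    [0,-0.0015,0,0],
    [0,-0.003,0,0],
    [0,-0.0045,0,0],
  ],
)

```text
time: 8.92
ee_pos: [0.4831, -0.0807, 0.0902]
tcp_rot: [179.9, -0.1, 91.0]
wrist_force: [-0.7, 6.9, 12.6]
opening: 0.0002
grasp_force: 6.4
```

Scaled: -0.45 cm / 100 = -0.0045, -0.3 cm / 100 = -0.003.

>>> servo_tool(
  moves=[
    [0,-0.0015,0,0],
    [0,-0.003,0,0],
    [0,-0.0045,0,0],
  ],
)

```text
time: 9.17
ee_pos: [0.4834, -0.0853, 0.0902]
tcp_rot: [179.9, -0.1, 91.0]
wrist_force: [-0.9, 8.6, 11.8]
opening: 0.0001
grasp_force: 6.1
```

Scaled: -25 cm / 100 = -0.25, -23 cm / 100 = -0.23.

>>> servo_tool(
  moves=[
    [0,0,0.01,0],
    [0,0,0.03,0],
    [-0.01,-0.02,0.06,0],
    [-0.03,-0.05,0.09,0],
    [-0.05,-0.09,0.11,0],
    [-0.07,-0.13,0.12,0],
    [-0.09,-0.17,0.12,0],
    [-0.11,-0.2,0.12,0],
    [-0.13,-0.23,0.12,0],
    [-0.14,-0.25,0.12,0],
    [-0.14,-0.25,0.12,0],
    [-0.14,-0.25,0.12,0],
  ],
)

```text
time: 10.17
ee_pos: [0.3415, -0.3376, 0.2087]
tcp_rot: [-179.9, -0.0, 90.7]
wrist_force: [0.9, -0.3, 0.7]
opening: 0.0
grasp_force: 0.0
```

Run:
```python
from h import *
im=shot('top','t2.png')[:,:,::-1]
c=im[205:305,255:420]
cv2.imwrite('pics/c4.png',np.clip(cv2.resize(c,None,fx=4.8,fy=4.8,interpolation=cv2.INTER_CUBIC)*1.5,0,255).astype('uint8'))
```

```text
(no output)
```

View pics/c4.png

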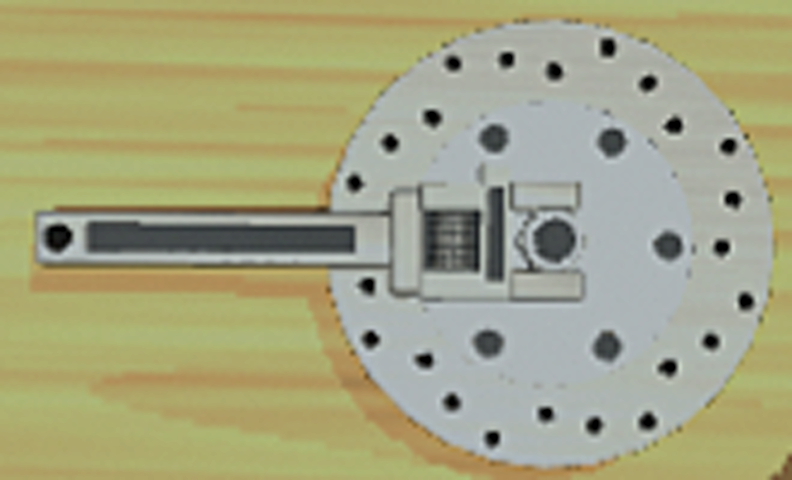

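In the top view both inner jaw faces are flush on the nut flats, at crop rows about 209 and 271. That is a gap of about 30 mm, so the jaw is snug. Next I'll grip the handle.

Scaled: 37.2 cm / 100 = 0.372, 13.9 cm / 100 = 0.139.

>>> servo_tool(
  moves=[
    [0.01,0.03,0,0],
    [0.02,0.06,0,0],
    [0.035,0.095,0,0],
    [0.05,0.13,0,0],
    [0.065,0.17,0,0],
    [0.08,0.21,0,0],
    [0.095,0.25,0,0],
    [0.11,0.29,0,0],
    [0.125,0.33,-0.01,0],
    [0.135,0.36,-0.03,0],
    [0.139,0.372,-0.05,0],
    [0.139,0.372,-0.07,0],
    [0.139,0.372,-0.075,0],
    [0.139,0.372,-0.075,0],
  ],
  claw=0,
)

```text
time: 11.38
ee_pos: [0.4804, 0.0365, 0.1328]
tcp_rot: [-179.8, 0.0, 91.0]
wrist_force: [0.2, -0.9, 1.0]
opening: 0.0857
grasp_force: 0.0
```

Scaled: -7.8 cm / 100 = -0.078, -7.5 cm / 100 = -0.075.

>>> servo_tool(
  moves=[
    [0,0,-0.01,0],
    [0,0,-0.03,0],
    [0,0,-0.05,0],
    [0,0,-0.065,0],
    [0,0,-0.075,0],
    [0,0,-0.078,0],
    [0,0,-0.078,0],
    [0,0,-0.078,0],
  ],
)

```text
time: 12.05
ee_pos: [0.4821, 0.0352, 0.0573]
tcp_rot: [179.9, -0.0, 90.9]
wrist_force: [1.0, 0.8, -0.8]
opening: 0.0855
grasp_force: 0.0
```

Scaled: -0.15 cm / 100 = -0.0015.

>>> servo_tool(
  moves=[
    [-0.0015,0,0,0],
    [-0.0015,0,0,0],
    [-0.0015,0,0,0],
  ],
)

```text
time: 12.3
ee_pos: [0.4804, 0.0354, 0.0569]
tcp_rot: [179.9, -0.0, 90.9]
wrist_force: [-0.1, -0.7, 0.4]
opening: 0.0854
grasp_force: 0.0
```

>>> servo_tool(
  moves=[
    [0,0,0,0],
    [0,0,0,0],
    [0,0,0,0],
    [0,0,0,0],
    [0,0,0,0],
    [0,0,0,0],
    [0,0,0,0],
    [0,0,0,0],
  ],
  claw=1,
  force=40,
)

```text
time: 12.97
ee_pos: [0.4808, 0.0355, 0.0565]
tcp_rot: [179.9, -0.0, 90.9]
wrist_force: [4.4, 0.9, 0.4]
opening: 0.0253
grasp_force: 40.9
```

Run:
```python
from h import *
o=get_obs();print(o)
p=o['ee_pos'][:2]; c=np.array([.4837,-.1302]);d=p-c
print(np.hypot(*d),np.degrees(np.arctan2(d[1],d[0])))
for k in range(1,21):
    a=-np.radians(60.5)*(k/20)
    R=np.array([[np.cos(a),-np.sin(a)],[np.sin(a),np.cos(a)]])
    print(k,((R@d-d)*100).round(2),round(a,3))
```

```text
{'time': 12.9667, 'q': array([ 4.22111105e+00, -4.12458054e+00, -1.84265492e+01,  7.56112854e+01,
        6.85962206e-03,  9.32909725e+01]), 'qd': array([ 0.00470936, -0.03277949,  0.05604654,  0.10188899,  0.00939986,
        0.096947  ]), 'joint_efforts': array([ -0.6114419 , -40.86909413,  43.376652  ,   1.9744096 ,
        -0.20267889,   0.23786788]), 'ee_pos': array([0.48076277, 0.03551733, 0.05653324]), 'tcp_rot': array([ 1.79913791e+02, -1.18281003e-02,  9.09301526e+01]), 'wrist_force': array([4.37995503, 0.94549519, 0.44349009]), 'torque': array([ 0.19441045, -0.95018635,  0.17977476]), 'grasp_force': 40.85481584072113, 'opening': 0.025250565079460413}
0.16574335391550565 91.01542188272958
1 [ 0.87 -0.01] -0.053
2 [ 1.75 -0.06] -0.106
3 [ 2.62 -0.16] -0.158
4 [ 3.48 -0.31] -0.211
5 [ 4.33 -0.5 ] -0.264
6 [ 5.18 -0.73] -0.317
7 [ 6.01 -1.01] -0.37
8 [ 6.82 -1.34] -0.422
9 [ 7.61 -1.7 ] -0.475
10 [ 8.39 -2.11] -0.528
11 [ 9.14 -2.56] -0.581
12 [ 9.87 -3.04] -0.634
13 [10.57 -3.57] -0.686
14 [11.24 -4.13] -0.739
15 [11.88 -4.72] -0.792
16 [12.49 -5.35] -0.845
17 [13.07 -6.01] -0.898
18 [13.61 -6.7 ] -0.95
19 [14.11 -7.41] -1.003
20 [14.57 -8.16] -1.056
```

Scaled: 8.39 cm / 100 = 0.0839, 6.01 cm / 100 = 0.0601, -0.528 rad / 3.1416 = -0.1681.

>>> servo_tool(
  moves=[
    [0.004,0,0,-0.0083],
    [0.0087,-0.0001,0,-0.0169],
    [0.0175,-0.0006,0,-0.0337],
    [0.0262,-0.0016,0,-0.0503],
    [0.0348,-0.0031,0,-0.0672],
    [0.0433,-0.005,0,-0.084],
    [0.0518,-0.0073,0,-0.1009],
    [0.0601,-0.0101,0,-0.1178],
    [0.0682,-0.0134,0,-0.1343],
    [0.0761,-0.017,0,-0.1512],
    [0.08,-0.019,0,-0.1595],
    [0.0839,-0.0211,0,-0.1681],
    [0.0839,-0.0211,0,-0.1681],
    [0.0839,-0.0211,0,-0.1681],
  ],
)

```text
time: 14.13
ee_pos: [0.5647, 0.0153, 0.0565]
tcp_rot: [-180.0, -0.1, 60.7]
wrist_force: [4.8, 6.6, 1.9]
opening: 0.0252
grasp_force: 41.0
```

Run:
```python
from h import *
o=get_obs();print(o)
p=o['ee_pos'][:2]; c=np.array([.4837,-.1302]);d=p-c
print(np.hypot(*d),np.degrees(np.arctan2(d[1],d[0])))
```

```text
{'time': 14.1333, 'q': array([ 1.49647163e+00,  7.15756087e+00, -6.90015680e+00,  7.58766064e+01,
        1.10808218e-01,  1.20780272e+02]), 'qd': array([ 0.10148968, -0.20391103, -0.16368139, -0.29550525, -0.17769699,
       -0.01601036]), 'joint_efforts': array([ -3.7855567 , -52.59460688,  43.31493974,   1.85483918,
        -1.47411592,   0.39417179]), 'ee_pos': array([0.5646602 , 0.01530272, 0.05652983]), 'tcp_rot': array([-1.79999719e+02, -1.28808769e-01,  6.07162626e+01]), 'wrist_force': array([4.7599911 , 6.61672017, 1.94833518]), 'torque': array([ 1.10327903, -0.85691302,  0.32832698]), 'grasp_force': 41.005656123161316, 'opening': 0.025209576752599584}
0.1665100439076315 60.907690785579035
```

Scaled: 6.24 cm / 100 = 0.0624, -6.02 cm / 100 = -0.0602, -0.528 rad / 3.1416 = -0.1681.

>>> servo_tool(
  moves=[
    [0.004,-0.0018,0,-0.0083],
    [0.0079,-0.004,0,-0.0169],
    [0.0153,-0.0088,0,-0.0337],
    [0.0223,-0.0141,0,-0.0503],
    [0.029,-0.0197,0,-0.0672],
    [0.0354,-0.0257,0,-0.084],
    [0.0415,-0.032,0,-0.1009],
    [0.0473,-0.0386,0,-0.1178],
    [0.0527,-0.0455,0,-0.1343],
    [0.0578,-0.0527,0,-0.1512],
    [0.06,-0.0565,0,-0.1595],
    [0.0624,-0.0602,0,-0.1681],
    [0.0624,-0.0602,0,-0.1681],
    [0.0624,-0.0602,0,-0.1681],
  ],
)

```text
time: 15.3
ee_pos: [0.6275, -0.0452, 0.0566]
tcp_rot: [-180.0, -0.1, 30.4]
wrist_force: [7.4, 5.1, 0.7]
opening: 0.0255
grasp_force: 40.8
```

Run:
```python
from h import *
o=get_obs();print(o['tcp_rot'],o['wrist_force'],o['torque'])
p=o['ee_pos'][:2]; c=np.array([.4837,-.1302]);d=p-c
print(p,np.hypot(*d),np.degrees(np.arctan2(d[1],d[0])))
```

```text
[-1.79990000e+02 -1.48512483e-01  3.04358130e+01] [7.37146965 5.06048376 0.65049294] [ 0.76802334 -1.28736825  0.05535647]
[ 0.62754123 -0.04517497] 0.16709145533670156 30.58747600087173
```

Scaled: 0.1 cm / 100 = 0.001, 0.06 cm / 100 = 0.0006.

>>> servo_tool(
  moves=[
    [0.0005,0.0003,0,0],
    [0.001,0.0006,0,0],
    [0.001,0.0006,0,0],
  ],
)

```text
time: 15.55
ee_pos: [0.6275, -0.0452, 0.0565]
tcp_rot: [180.0, -0.0, 30.4]
wrist_force: [2.5, 2.1, 3.9]
opening: 0.0251
grasp_force: 41.2
```

Scaled: -32 cm / 100 = -0.32, -29 cm / 100 = -0.29.

>>> servo_tool(
  moves=[
    [0,0,0,0],
    [0,0,0,0],
    [0,0,0,0],
    [0,0,0,0],
    [0,0,0,0],
    [0,0,0,0],
    [0,0,0.01,0],
    [0,0,0.03,0],
    [0,0,0.06,0],
    [0,0,0.09,0],
    [-0.01,0,0.12,0],
    [-0.04,-0.02,0.14,0],
    [-0.07,-0.05,0.16,0],
    [-0.1,-0.09,0.16,0],
    [-0.13,-0.13,0.16,0],
    [-0.16,-0.17,0.16,0],
    [-0.19,-0.21,0.16,0],
    [-0.22,-0.25,0.16,0],
    [-0.25,-0.29,0.16,0],
    [-0.27,-0.32,0.16,0],
  ],
  claw=0,
)

```text
time: 17.22
ee_pos: [0.3843, -0.3266, 0.2174]
tcp_rot: [179.9, -0.0, 30.4]
wrist_force: [1.0, 0.0, -0.2]
opening: 0.0856
grasp_force: 0.0
```

Run:
```python
from h import *
im=shot('top','t3.png')[:,:,::-1]
print(get_obs()['ee_pos'])
c=im[165:305,310:450]
cv2.imwrite('pics/c5.png',np.clip(cv2.resize(c,None,fx=4.2,fy=4.2,interpolation=cv2.INTER_CUBIC)*1.5,0,255).astype('uint8'))
```

```text
[ 0.38076235 -0.33152986  0.21724872]
```

View pics/c5.png

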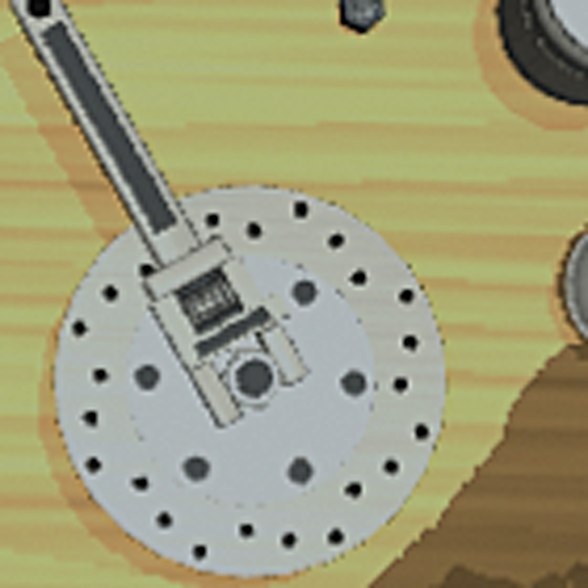

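The wrench has swung with its jaws still on the nut, its handle now pointing up and left. I'll check the angle numerically.

Run:
```python
from h import *
def slot(f,seed,half):
    im=cv2.imread('pics/'+f); g=cv2.cvtColor(im,6)
    m=((g<75)).astype('uint8'); n,l,s,c=cv2.connectedComponentsWithStats(m,connectivity=4)
    L=l[seed[1]-half:seed[1]+half+1,seed[0]-half:seed[0]+half+1].ravel(); k=np.bincount(L[L>0]).argmax()
    y,x=np.where(l==k); P=px2w('top',np.c_[x,y],.083)[:,:2].astype('float32')
    vx,vy,x0,y0=cv2.fitLine(P,2,0,.01,.01).ravel()
    print(f,len(x),x0,y0,np.degrees(np.arctan2(vy,vx))%180,np.ptp(P,0))
slot('t0.png',(300,254),2);slot('t2.png',(300,254),2)
slot('t3.png',(336,195),2)
```

```text
t0.png 327 0.48118758 0.029481465 90.34112 [0.01399848 0.12805858]
t2.png 331 0.48108378 0.030442137 90.630264 [0.0150024  0.12805858]
t3.png 333 0.6220805 -0.047867406 31.072079 [0.11667967 0.0750849 ]
```

```bash
python3 -c "
from workcell import *
print(job_done())"
```

```text
the job is handed in; nothing more can be done
None
```

The jaw was rubbed snug on the nut with a light press of at most about 15 N. The wrench was then swung clockwise about 60° (one flat; 59.3–60.5° depending on the measurement) and let go with its jaws still on the nut, and the job was handed in at about 17 s.

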